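# Uncap and extend the telescoping brush handle, and keep it held out

### The job

Pull the snug white cap straight off the telescoping brush handle that stands in its steel stand, and set it down, open end down, on the round cork trivet without dropping or tipping it. Then squeeze the grip's two release tabs together while the handle is still fully in, keep them squeezed and draw it up past the click of the first stop, fully out to its second stop. Finish while still holding it out there, tabs squeezed (it springs back when let go), and leave the other things on the worktop where they stand.

Things in the scene. Friction and masses are not known exactly. Their poses are not given: they have to be found in the camera images.
- stand: Fixed stand: steel disc 100 mm across, 20 mm high, with an upright steel sleeve 40 mm across (45 mm at its black top collar), sleeve top 125 mm above the worktop. Origin: centre of the underside, on the worktop. z is the telescope's axis; its y axis is the line along which the two release tabs are squeezed (they face +y and -y). Turned up to 0.7 rad about z.
- cap: Loose white cap, a box open below, 36 mm in x, 52 mm in y, 40 mm high, about 40 g. Origin: centre of its open underside, 137 mm above the worktop at the start; axes start as the stand's. Snapped over the tabs: pull straight up, about 10 N over the first 7 mm, then less; lifted 45 mm it is clear of the grip. The handle stays locked meanwhile.
- trivet: The fixed round cork trivet on the worktop, 110 mm across, 8 mm thick. Origin: centre of its underside. The cap stands anywhere well on it: its middle within 35 mm of the trivet's middle.
- grip (a point): Middle between the release tabs, on the telescope's axis: 155 mm above the worktop with the handle in, 255 mm fully out; axes as the stand's. Grip: grey block 26 x 26 mm, from 16 mm below to 18 mm above. Tabs: black pads 24 mm wide, 28 mm high; over both in y 44 mm free, 32 mm fully squeezed. Below it a 20 mm tube; sleeve top 30 mm below when in.
- extension (a joint): How far the handle is drawn up, m: 0 fully in (locked unless both tabs are squeezed), 0.050 to 0.060 first stop (a click that takes about 6 N more to pass), 0.100 second stop, the hard end. A spring and its weight draw it back with 3 to 6 N; let go at the second stop it springs back to the first.
- tab_l (a joint): How far the +y tab is pressed towards the axis, m: 0 free, 0.006 fully in; a spring, 3 N at the start and 8 N fully in. It must be in by more than about 0.004 for the handle to slide.
- tab_r (a joint): The same for the -y tab: 0 free, 0.006 fully in.
- mug_1: Bystander: the dark mug standing upside down, 63 mm across and 51 mm high; fixed, origin at the centre of its underside. Not to be disturbed.
- mug_2: Bystander: the pale mug standing upside down, 63 mm across and 51 mm high; fixed, origin at the centre of its underside. Not to be disturbed.
- dry_glass: Bystander: a clear drinking glass standing upside down, 64 mm across and 89 mm high; loose, origin at the centre of its underside. Not to be disturbed.
- black_pot: Bystander: a small black screw-lid jar, 58 mm across and 50 mm high; loose, origin at the centre of its underside. Not to be disturbed.
- shaker_0: Bystander: a small steel shaker, 37 mm across and 64 mm high; loose, origin at the centre of its underside. Not to be disturbed.
- eggcup_0: Bystander: a turned wooden egg cup, 47 mm across and 58 mm high; loose, origin at the centre of its underside. Not to be disturbed.
- jar_14: Bystander: a low glass clip-top jar, 97 x 81 mm and 81 mm high; fixed, origin at the centre of its underside. Not to be disturbed.
- garlic_1: Bystander: a garlic bulb, 60 mm across and 59 mm high; loose, origin at the centre of its underside. Not to be disturbed.

How it is judged:
By the outcome, as a careful person would: the job done as asked, in the order asked, and still so for the second after the job is handed in, while the arm keeps its last pose, push and grip.
It also fails if it takes over 51 s, if anything falls off the work surface, if the arm or the gripper's body presses on something with over 40 N, if the wrist force passes 120 N, or if a joint passes its speed limit or range.

### The arm

A 6-joint arm with a two-finger parallel gripper is mounted at the origin on a cart in front of the work surface, level with it; the furniture and walls round the work are solid. World frame = base frame: x ahead of the robot, y to its left, z up, the work surface at z = 0. Lengths are in m, angles in degrees, forces in N, time in s.
With the tool pointing down it reaches from about 0.35 to 0.925 m from the base axis. Payload 6.4 kg.
Tool frame: the origin (TCP) lies at the very end of the fingers, on their centre line; the grasp point (between the pads) lies 19 mm behind it; z points along the fingers, y is the line along which they close (so a half turn about z gives the same grasp; the last joint's range is limited). The gripper opens to 85 mm and grips with 20 to 120 N. Pads are 22 mm wide; open, the fingers measure 114 mm over their backs; the gripper's body (76 mm by 85 mm) begins 54 mm behind the grasp point. The pads swing forward as they close: fully open they stand 13 mm farther back than shut.
Start: joints at [-78.214, 14.043, 89.255, -0, 76.702, -9.975], TCP at [0.241, -0.604, 0.231] pointing down, gripper open.
Joint ranges: [-179.41, 179.41], [-58.25, 129.5], [7.25, 145.43], [-54.29, 234.29], [11.92, 165.04], [-157.13, 157.13]. Speed limits (degrees/s): [147.25, 147.25, 180, 180, 180, 180].

### API

Orientations are given as [roll, pitch, yaw] about the fixed x, y, z axes, in that order (R = Rz(yaw) Ry(pitch) Rx(roll)).
In Python, from rig import arm gives the robot as it stands. The module is installed in compiled form; this text tells all that it offers.
- The arm moves only by the tool play_rows, never from a script. Its argument "steps" is a list of rows, each a list of 7 numbers: the shift along the tool's x, y, z in a scale on which 1.0 is 0.6 m, then the turn, a rotation vector about the tool's x, y, z in shares of 180 degrees (1.0 is 180 degrees), then the opening, from -1 (shut) to 1 (fully open). A call has exactly 8 rows; each row is the pose to reach, as a shift and turn from the pose commanded when the call began, along the tool's axes at that moment; what a row does not reach only later rows make up. A row lasts 1/12 s, in which the tool goes at most 41.7 mm and 7.16 degrees, less where a joint would pass 70% of its speed; a pose out of reach is approached as far as the arm can. No shift or turn number may pass 1 either way. A call with a gripper value outside its range is refused whole. The fingers move at their own pace and stop on an object; "force" is the grip in N (left out, the last holds). Time passes only in rows, so rows that repeat a pose let the fingers close, or fill a call up. It gives the time, the measured TCP pose, the force, the opening and the grip force at its end, in the units of the state.
- arm.sense(): the state, without advancing time (a new reading comes with each control period).
- arm.camera(name): name is "scene" or "top" or "wrist"; returns the picture (400x640x3 uint8, blue, green, red); there is no depth.
- arm.get_calibration(name): a dict with "vertical_fov" (degrees; the focal length in pixels is half the picture's height over the tangent of half this angle, whatever the lens; pixels are square), "cx", "cy" (the principal point, pixels), "R" (3x3) and "t" (3): a world point X has camera coordinates R X + t. Camera axes: x right, y down, z forward; pixel columns grow to the right and rows downward; lengths in m; the calibration is good to about 2 mm. A picture is of the moment at which its call begins: read the wrist's pose just before it. get_calibration takes no time and is no camera call; for the wrist camera it gives the pose at the moment of the call.
- arm.sign_off(): hands the job in; it is judged then, once.
The state is a dict: "clock": time; "q": joint angles; "joint_velocities": joint speeds; "joint_torque": joint torques, N m; "tcp_pos": TCP position; "tcp_rot": TCP orientation; "force": force on the tool from outside, world axes, zero at the start; "ft_torque": the same for the moment, N m; "width": finger opening in m; "grip_force": force on a finger pad.
Only numpy, scipy, OpenCV 4.12 (cv2) and the standard library are available. Lean on these libraries where they do the work, as an engineer would, in place of code of your own. Each camera call takes 0.05 s, during which the arm holds its last target. There are 200 camera calls.

## Working session

There is one attempt and no reset: what is moved stays moved. The work goes in short steps, Python scripts to look and compute and a tool call to move; the robot and the scene stay as the last step left them, time stands still between calls to the robot, and variables do not carry over. Pictures are saved under pics/ and viewed, at most 10 in all, crops included, and the job is handed in when it is done.

Besides the shell and the picture viewer there is one more tool, called after "Emit:" as a command line: name --pt "numbers of a row" for each row, then --argument value for the rest. play_rows: Moves the arm, as the interface text tells. Its arguments: {"type":"object","properties":{"steps":{"type":"array","items":{"type":"array","items":{"type":"number"}}},"force":{"type":"number"}},"required":["steps"]}

```bash
mkdir -p pics; python3 - <<'E'
from rig import arm
import cv2,numpy as np
s=arm.sense();print(s)
for n in ["scene","top"]:
    c=arm.get_calibration(n);print(n,c)
    cv2.imwrite(f"pics/{n}0.png",arm.camera(n))
E
```

```text
{'clock': 0.0, 'q': array([-7.82150485e+01,  1.40833110e+01,  8.93258860e+01,  2.90847252e-04,
        7.67013580e+01, -9.97452260e+00]), 'joint_velocities': array([ 0.03414176,  0.04262423, -0.01894231, -0.01263536,  0.01493496,
       -0.07974471]), 'joint_torque': array([-5.18034426e-05, -4.29507709e+01, -3.26131010e+01, -1.69011678e-04,
        5.28155637e-03,  4.31173470e-07]), 'tcp_pos': array([ 0.24085942, -0.6031225 ,  0.2301802 ]), 'tcp_rot': array([-1.79891165e+02, -1.94278695e-02,  2.17593885e+01]), 'force': array([-0.54424347,  1.27850201, -0.05963927]), 'ft_torque': array([-0.00694802, -0.03269377, -0.02041198]), 'grip_force': 0.0, 'width': 0.08527759295512766}
scene {'vertical_fov': 52.38388715035912, 'cx': 320.08070706428373, 'cy': 195.33889071804236, 'R': array([[-0.69699788, -0.71701765,  0.00892408],
       [-0.45648762,  0.43407571, -0.77665779],
       [ 0.55300362, -0.54540257, -0.62985953]]), 't': array([0.2933402 , 0.33773249, 0.97215139])}
top {'vertical_fov': 49.161780359590594, 'cx': 326.6114631657689, 'cy': 196.33950681015182, 'R': array([[-0.02310763, -0.99963561, -0.01395303],
       [-0.98321712,  0.0252501 , -0.18068351],
       [ 0.18096999,  0.00954369, -0.98344231]]), 't': array([-0.05089401,  0.5173497 ,  1.21251378])}
```

View pics/scene0.png

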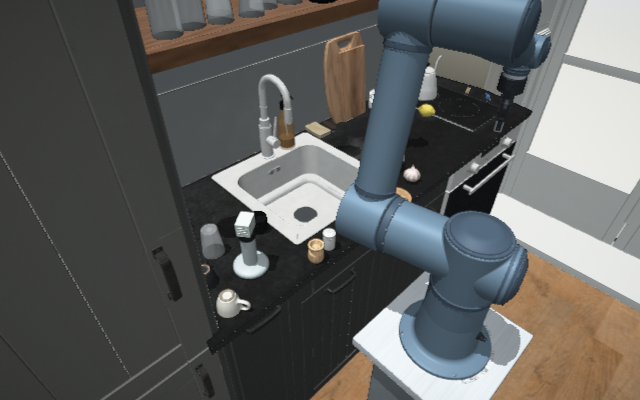

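View pics/top0.png

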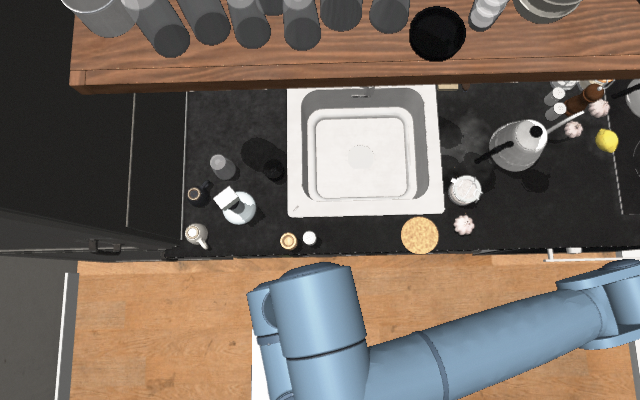

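The scene picture shows the capped handle at about (246,225) with its base at (251,264). The trivet is partly hidden behind the arm at (402,193). In the top picture the cap is at (226,197), the stand base at (240,208) and the trivet at (420,235).

```bash
cat > h.py <<'E'
import numpy as np,cv2
from rig import arm
def K(c):
    f=200/np.tan(np.radians(c["vertical_fov"]/2)); return f,c["cx"],c["cy"]
def ray(c,u,v):
    f,cx,cy=K(c); R=np.array(c["R"]);t=np.array(c["t"])
    d=R.T@np.array([(u-cx)/f,(v-cy)/f,1]); return -R.T@t,d/np.linalg.norm(d)
def plane(c,u,v,z):
    o,d=ray(c,u,v); return o+d*(z-o[2])/d[2]
def tri(r1,r2):
    (o1,d1),(o2,d2)=r1,r2
    s=np.linalg.lstsq(np.c_[d1,-d2],o2-o1,rcond=None)[0]
    p,q=o1+s[0]*d1,o2+s[1]*d2; return (p+q)/2,np.linalg.norm(p-q)
def proj(c,X):
    f,cx,cy=K(c); p=np.array(c["R"])@X+c["t"]; return np.array([f*p[0]/p[2]+cx,f*p[1]/p[2]+cy])
E
python3 - <<'E'
from h import *
t=cv2.imread("pics/top0.png");s=cv2.imread("pics/scene0.png")
ct=arm.get_calibration("top")
hsv=cv2.cvtColor(t,cv2.COLOR_BGR2HSV)
m=cv2.inRange(hsv,(8,60,120),(25,255,255));m[:200]=0;m[260:]=0;m[:,:390]=0;m[:,450:]=0
m=cv2.morphologyEx(m,cv2.MORPH_CLOSE,np.ones((5,5)))
cn=max(cv2.findContours(m,0,1)[0],key=cv2.contourArea)
P=np.array([plane(ct,u,v,.008)[:2] for u,v in cn[:,0]],np.float32)
print("trivet ell",cv2.fitEllipse(cn),"world circ",cv2.minEnclosingCircle(P),P.mean(0))
a=cv2.resize(t[170:250,180:270],None,fx=4.4,fy=4.4,interpolation=cv2.INTER_CUBIC)
b=cv2.resize(s[200:290,205:295],None,fx=4.4,fy=4.4,interpolation=cv2.INTER_CUBIC)
a=cv2.copyMakeBorder(a,0,b.shape[0]-a.shape[0],0,0,0)
cv2.imwrite("pics/crop0.png",np.hstack([a,b]));print(a.shape)
E
```

```text
trivet ell ((419.3772888183594, 241.64797973632812), (44.90094757080078, 57.46742630004883), 91.55635070800781) world circ ((0.3661748766899109, -0.3275721073150635), 0.09145721793174744) [ 0.37104857 -0.3287344 ]
(396, 396, 3)
```

View pics/crop0.png

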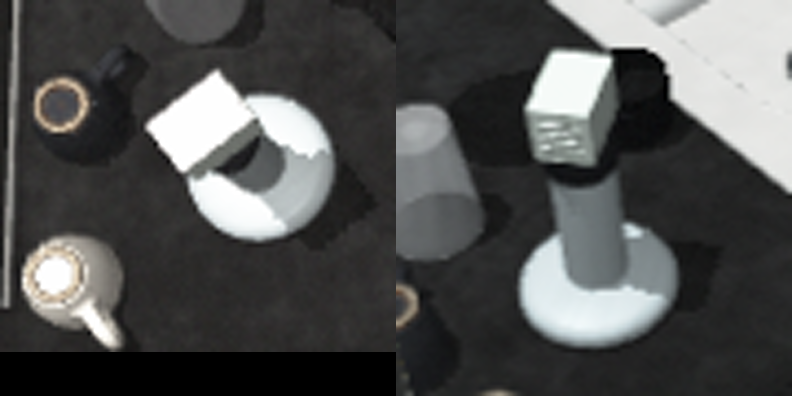

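The crop shows the cap's top face in both views. Its corners in the top crop are (148,127), (218,71), (259,121) and (186,172). In the scene crop they are (527,107), (557,50), (613,54) and (600,115).

```bash
python3 - <<'E'
from h import *
t=cv2.imread("pics/top0.png");s=cv2.imread("pics/scene0.png")
ct=arm.get_calibration("top");cs=arm.get_calibration("scene")
A=np.array([(148,127),(218,71),(259,121),(186,173)])/4.4+[180,170]-.4
B=(np.array([(527,107),(557,50),(613,54),(600,115)])-[396,0])/4.4+[205,200]-.4
Q=[]
for a,b in zip(A,B):
    p,e=tri(ray(ct,*a),ray(cs,*b));Q.append(p);print(p.round(4),round(e,4))
Q=np.array(Q);print("mean",Q.mean(0),[np.linalg.norm(Q[i]-Q[(i+1)%4]).round(4) for i in range(4)])
T=np.array([plane(ct,*a,.177) for a in A]);print("top-only",T.mean(0),[np.linalg.norm(T[i]-T[(i+1)%4]).round(4) for i in range(4)],[np.degrees(np.arctan2(*(T[(i+1)%4]-T[i])[1::-1])).round(1) for i in range(4)])
T=np.array([plane(cs,*a,.177) for a in B]);print("sc-only",T.mean(0))
# stand disc, top face z=.02 : extremes in top crop x 187..335,y 93..242
for c,(x0,x1,y0,y1),off in((ct,(187,335,93,242),(180,170)),(cs,(124,283,221,349),(205,200))):
    print("disc",plane(c,(x0+x1)/8.8+off[0],(y0+y1)/8.8+off[1],.01))
hsv=cv2.cvtColor(t,cv2.COLOR_BGR2HSV)
m=cv2.inRange(hsv,(8,60,120),(25,255,255));m[:200]=0;m[252:]=0;m[:,:390]=0;m[:,450:]=0
m=cv2.morphologyEx(m,cv2.MORPH_CLOSE,np.ones((5,5)))
cn=max(cv2.findContours(m,0,1)[0],key=cv2.contourArea)
P=np.array([plane(ct,u,v,.008)[:2] for u,v in cn[:,0] if v<248],np.float32)
c=np.linalg.lstsq(np.c_[2*P,np.ones(len(P))],(P**2).sum(1),rcond=None)[0]
print("trivet circle",c[:2],np.sqrt(c[2]+c[0]**2+c[1]**2), cv2.boundingRect(cn))
for n,u,v in(("pale",195,232),("dark",194,193),("glass",222,167),("egg",289,241),("shaker",309,238),("garlic",464,226),("jar14",465,190),("pot",273,168)): print(n,plane(ct,u,v,.05).round(3))
cn=proj(cs,np.array([c[0],c[1],.008]));print("trivet in scene",cn)
E
```

```text
[0.4934 0.2275 0.1808] 0.0005
[0.5251 0.1863 0.1789] 0.0025
[0.4966 0.1636 0.1793] 0.0031
[0.4635 0.2027 0.1798] 0.0055
mean [0.49465403 0.19501379 0.17968815] [np.float64(0.052), np.float64(0.0365), np.float64(0.0512), np.float64(0.0388)]
top-only [0.49556827 0.19609358 0.177     ] [np.float64(0.0521), np.float64(0.0393), np.float64(0.0518), np.float64(0.0361)] [np.float64(-51.3), np.float64(-141.2), np.float64(125.1), np.float64(39.4)]
sc-only [0.49671332 0.19320952 0.177     ]
disc [0.49407196 0.1959655  0.01      ]
disc [0.49014103 0.1991615  0.01      ]
trivet circle [ 0.40171163 -0.3306209 ] 0.05398641717370216 (401, 216, 38, 36)
pale [0.422 0.313 0.05 ]
dark [0.535 0.319 0.05 ]
glass [0.61 0.24 0.05]
egg [0.39  0.046 0.05 ]
shaker [ 0.397 -0.011  0.05 ]
garlic [ 0.42 -0.45  0.05]
jar14 [ 0.524 -0.461  0.05 ]
pot [0.603 0.091 0.05 ]
trivet in scene [394.44270298 196.7129406 ]
```

Both views agree on the cap: middle (0.495, 0.195), top at z ≈ 0.178, 52 x 37 mm, x axis at about 38°. The trivet is near (0.402, -0.331), radius 54 mm. I'll go over the trivet first, check it with the wrist camera, then go on to the cap.

Careful with the scale: shifts go in shares of 0.6 m and turns go in shares of 180 degrees. That gives: 0.23 m / 0.6 = 0.3833, -0.202 m / 0.6 = -0.3367, -16 degrees / 180 = -0.0889.

Emit:
play_rows --pt "0.05 -0.0433 -0.0167 0 0 -0.0111 1" --pt "0.1 -0.0883 -0.0333 0 0 -0.0222 1" --pt "0.15 -0.1333 -0.05 0 0 -0.0333 1" --pt "0.2 -0.1767 -0.0667 0 0 -0.0444 1" --pt "0.25 -0.22 -0.0833 0 0 -0.0556 1" --pt "0.3 -0.2633 -0.0833 0 0 -0.0667 1" --pt "0.35 -0.3083 -0.0833 0 0 -0.0778 1" --pt "0.3833 -0.3367 -0.0833 0 0 -0.0889 1"

```text
clock: 0.77
tcp_pos: [0.3805, -0.3277, 0.2811]
tcp_rot: [-180.0, -0.0, 38.0]
force: [0.2, -0.4, -0.5]
width: 0.0854
grip_force: 0.0
```

```bash
python3 - <<'E'
from h import *
s=arm.sense();print(s['clock'],s['tcp_pos'],s['tcp_rot'],s['q'])
c=arm.get_calibration("wrist");im=arm.camera("wrist");cv2.imwrite("pics/w1.png",im)
print(-np.array(c["R"]).T@c["t"],c["R"][2],proj(c,np.array([.402,-.331,.008])))
hsv=cv2.cvtColor(im,cv2.COLOR_BGR2HSV)
m=cv2.inRange(hsv,(8,60,100),(25,255,255));m=cv2.morphologyEx(m,cv2.MORPH_CLOSE,np.ones((7,7)))
cn=max(cv2.findContours(m,0,1)[0],key=cv2.contourArea);print(cv2.boundingRect(cn),cv2.fitEllipse(cn))
P=np.array([plane(c,u,v,.008)[:2] for u,v in cn[:,0] if 3<u<636 and 3<v<396])
k=np.linalg.lstsq(np.c_[2*P,np.ones(len(P))],(P**2).sum(1),rcond=None)[0];print(k[:2],np.sqrt(k[2]+k[0]**2+k[1]**2))
E
```

```text
0.7667 [ 0.38054579 -0.32771632  0.28112959] [-1.79972067e+02 -3.94437780e-02  3.79551633e+01] [-5.37106637e+01 -8.52293941e+00  1.07415906e+02  3.90818303e-02
  8.11361032e+01 -1.67186846e+00]
[ 0.44656801 -0.27607917  0.42309924] [-0.25492207 -0.19836689 -0.94639596] [328.43019746 147.35393859]
(0, 0, 465, 400) ((147.20936584472656, 212.24240112304688), (331.5787658691406, 547.7839965820312), 105.8027572631836)
[ 0.15524789 -0.31932532] 0.2613981790177109
```

View pics/w1.png

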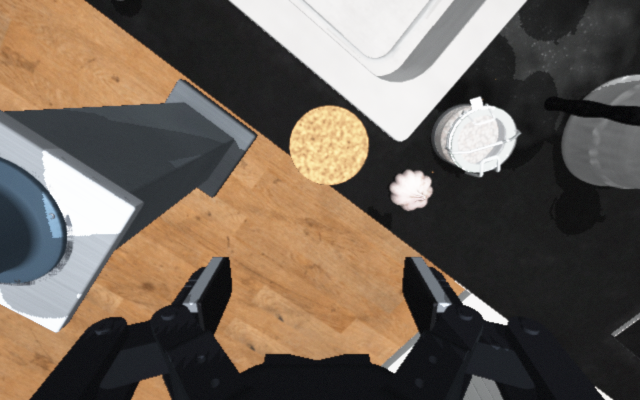

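The wrist view shows the trivet at about (329,145). The prediction was (328,147), so the trivet position is confirmed. Next I move to above the cap.

Converted, 0.24 m / 0.6 = 0.4, 0.21 m / 0.6 = 0.35.

Emit:
play_rows --pt "0.05 -0.0417 0 0 0 0 1" --pt "0.1 -0.0833 0 0 0 0 1" --pt "0.15 -0.125 0 0 0 0 1" --pt "0.2 -0.1667 0 0 0 0 1" --pt "0.25 -0.2083 0 0 0 0 1" --pt "0.3 -0.25 0 0 0 0 1" --pt "0.35 -0.2917 0 0 0 0 1" --pt "0.4 -0.3333 0 0 0 0 1"

```text
clock: 1.48
tcp_pos: [0.4468, -0.0238, 0.2811]
tcp_rot: [180.0, -0.0, 37.7]
force: [0.9, -0.1, -0.2]
width: 0.0854
grip_force: 0.0
```

Converted, 0.172 m / 0.6 = 0.2867, 0.16 m / 0.6 = 0.2667.

Emit:
play_rows --pt "0.05 -0.0417 0 0 0 0 1" --pt "0.1 -0.0833 0 0 0 0 1" --pt "0.15 -0.125 0 0 0 0 1" --pt "0.2 -0.1667 0 0 0 0 1" --pt "0.2333 -0.2 0 0 0 0 1" --pt "0.2667 -0.225 0 0 0 0 1" --pt "0.2867 -0.235 0 0 0 0 1" --pt "0.2867 -0.235 0 0 0 0 1"

```text
clock: 2.15
tcp_pos: [0.4969, 0.1926, 0.2808]
tcp_rot: [-180.0, 0.0, 37.9]
force: [-0.3, 0.0, -0.0]
width: 0.0856
grip_force: 0.0
```

```bash
python3 - <<'E'
from h import *
s=arm.sense();print(s['clock'],s['tcp_pos'],s['tcp_rot'],s['q'])
c=arm.get_calibration("wrist");im=arm.camera("wrist");cv2.imwrite("pics/w2.png",im)
print(proj(c,np.array([.495,.195,.177])))
np.savez("w2.npz",**{k:c[k] for k in c})
E
```

```text
2.15 [0.4968725  0.19261756 0.28078989] [-1.79971552e+02  3.55095227e-02  3.79207274e+01] [ 8.98722841e+00 -4.03767574e+00  1.03339562e+02  7.81971293e-03
  8.07429543e+01  6.10652489e+01]
[313.48235396 197.09979419]
```

View pics/w2.png

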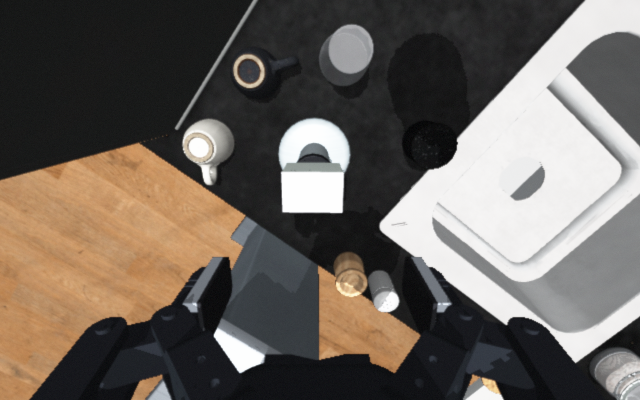

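The wrist view shows the cap's top face spanning about (282,170) to (343,213), squared to the gripper. I'll refine it from the mask.

```bash
python3 - <<'E'
from h import *
c=dict(np.load("w2.npz"));im=cv2.imread("pics/w2.png")
g=cv2.cvtColor(im,cv2.COLOR_BGR2GRAY);m=(g>225).astype(np.uint8);m[:165]=0;m[216:]=0;m[:,:275]=0;m[:,350:]=0
n,l,st,ce=cv2.connectedComponentsWithStats(m);print(st,ce)
i=l[190,312];cn=max(cv2.findContours((l==i).astype(np.uint8),0,1)[0],key=cv2.contourArea)
r=cv2.minAreaRect(cn);print(r)
b=cv2.boxPoints(r);
for z in(.174,.177,.180):
    P=np.array([plane(c,*p,z) for p in b]);print(z,P.mean(0),[np.linalg.norm(P[i]-P[(i+1)%4]).round(4) for i in range(4)],[np.degrees(np.arctan2(*(P[(i+1)%4]-P[i])[1::-1])).round(1) for i in range(4)])
ct=arm.get_calibration("top")
A=np.array([(148,127),(218,71),(259,121),(186,173)])/4.4+[180,170]-.4
print(tri(ray(ct,*A.mean(0)),ray(c,*r[0])))
for r_ in range(160,220,3):pass
print(g[165:218:2,312], g[190,276:350:2])
E
```

```text
[[     0      0    640    400 253556]
 [   283    165      2      2      3]
 [   341    165      4      4     14]
 [   282    172     61     41   2427]] [[319.57084825 199.57924877]
 [283.33333333 165.33333333]
 [342.5        166.28571429]
 [312.01030078 191.45447054]]
((312.0, 192.0), (40.0, 60.0), 90.0)
0.174 [0.496746   0.19802467 0.174     ] [np.float64(0.0509), np.float64(0.0365), np.float64(0.0533), np.float64(0.0365)] [np.float64(-52.0), np.float64(-140.5), np.float64(128.0), np.float64(35.8)]
0.177 [0.49754639 0.1985835  0.177     ] [np.float64(0.0503), np.float64(0.0361), np.float64(0.0526), np.float64(0.0361)] [np.float64(-52.0), np.float64(-140.5), np.float64(128.0), np.float64(35.8)]
0.18 [0.49834677 0.19914234 0.18      ] [np.float64(0.0497), np.float64(0.0356), np.float64(0.052), np.float64(0.0356)] [np.float64(-52.0), np.float64(-140.5), np.float64(128.0), np.float64(35.8)]
(array([0.49645992, 0.19764585, 0.17124576]), np.float64(0.0003339125700347468))
[150 152 154 195 254 254 254 254 254 254 254 254 254 254 254 254 254 254
 254 254 254 254 254 251  50  22  17] [ 29  30  33 249 254 254 254 254 254 254 254 254 254 254 254 254 254 254
 254 254 254 254 254 254 254 254 254 254 254 254 254 254 254 245  42  29
  33]
```

Every estimate agrees: the cap's middle is at about (0.496, 0.197) and its yaw is 38°. Now I descend and grip.

Converted, 0.138 m / 0.6 = 0.23, -0.0034 m / 0.6 = -0.0057.

Emit:
play_rows --pt "0.0025 -0.0057 0.0333 0 0 0 1" --pt "0.0025 -0.0057 0.075 0 0 0 1" --pt "0.0025 -0.0057 0.1167 0 0 0 1" --pt "0.0025 -0.0057 0.1583 0 0 0 1" --pt "0.0025 -0.0057 0.1917 0 0 0 1" --pt "0.0025 -0.0057 0.2167 0 0 0 1" --pt "0.0025 -0.0057 0.23 0 0 0 1" --pt "0.0025 -0.0057 0.23 0 0 0 1"

```text
clock: 2.87
tcp_pos: [0.4944, 0.1931, 0.1413]
tcp_rot: [-179.9, 0.2, 37.7]
force: [-0.3, -0.6, -0.4]
width: 0.0852
grip_force: 0.0
```

Emit:
play_rows --pt "0 0 0 0 0 0 0.3" --pt "0 0 0 0 0 0 0" --pt "0 0 0 0 0 0 -0.2" --pt "0 0 0 0 0 0 -0.4" --pt "0 0 0 0 0 0 -1" --pt "0 0 0 0 0 0 -1" --pt "0 0 0 0 0 0 -1" --pt "0 0 0 0 0 0 -1" --force 40

```text
clock: 3.53
tcp_pos: [0.4964, 0.1951, 0.145]
tcp_rot: [180.0, -0.1, 37.8]
force: [-2.1, 0.2, 6.3]
width: 0.0515
grip_force: 42.7
```

Gripped at 51.5 mm wide. Pulling straight up.

Converted, -0.034 m / 0.6 = -0.0567, -0.028 m / 0.6 = -0.0467.

Emit:
play_rows --pt "0 0 -0.0033 0 0 0 -1" --pt "0 0 -0.0083 0 0 0 -1" --pt "0 0 -0.0133 0 0 0 -1" --pt "0 0 -0.02 0 0 0 -1" --pt "0 0 -0.0267 0 0 0 -1" --pt "0 0 -0.0367 0 0 0 -1" --pt "0 0 -0.0467 0 0 0 -1" --pt "0 0 -0.0567 0 0 0 -1"

```text
clock: 4.2
tcp_pos: [0.4967, 0.1946, 0.1792]
tcp_rot: [179.9, -0.1, 37.8]
force: [-0.8, -1.0, -0.1]
width: 0.0516
grip_force: 48.1
```

Converted, -0.066 m / 0.6 = -0.11, -0.064 m / 0.6 = -0.1067.

Emit:
play_rows --pt "0 0 -0.0117 0 0 0 -1" --pt "0 0 -0.0233 0 0 0 -1" --pt "0 0 -0.0367 0 0 0 -1" --pt "0 0 -0.0533 0 0 0 -1" --pt "0 0 -0.0733 0 0 0 -1" --pt "0 0 -0.0933 0 0 0 -1" --pt "0 0 -0.1067 0 0 0 -1" --pt "0 0 -0.11 0 0 0 -1"

```text
clock: 4.87
tcp_pos: [0.4968, 0.1948, 0.2459]
tcp_rot: [179.9, -0.2, 37.8]
force: [-0.3, 0.3, -0.5]
width: 0.0515
grip_force: 48.1
```

```bash
python3 - <<'E'
from h import *
s=arm.sense();print(s['clock'],s['tcp_pos'],s['tcp_rot'],s['force'],s['width'])
a=arm.camera("wrist");b=arm.camera("scene")[180:300,190:310]
cv2.imwrite("pics/w3.png",np.hstack([a[::1,80:480],cv2.resize(b,(400,400))]))
E
```

```text
4.8667 [0.49677294 0.19484876 0.24590872] [179.89134731  -0.19644882  37.76107578] [-0.31377754  0.25654293 -0.51478769] 0.05150267180456304
```

View pics/w3.png

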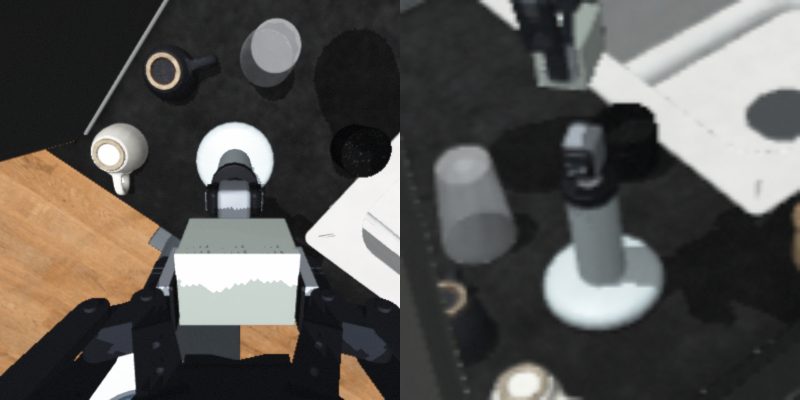

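The wrist and scene views show the cap free of the handle and squarely held, with the grip and tabs exposed. Now I carry it to the trivet.

Converted, -0.191 m / 0.6 = -0.3183, 0.172 m / 0.6 = 0.2867.

Emit:
play_rows --pt "-0.0167 0.015 -0.0167 0 0 0 -1" --pt "-0.05 0.045 -0.0333 0 0 0 -1" --pt "-0.0933 0.0833 -0.0333 0 0 0 -1" --pt "-0.1383 0.125 -0.0333 0 0 0 -1" --pt "-0.1833 0.165 -0.0333 0 0 0 -1" --pt "-0.2283 0.205 -0.0333 0 0 0 -1" --pt "-0.2733 0.245 -0.0333 0 0 0 -1" --pt "-0.3183 0.2867 -0.0333 0 0 0 -1"

```text
clock: 5.63
tcp_pos: [0.4489, -0.0595, 0.2625]
tcp_rot: [-179.9, 0.0, 37.8]
force: [1.4, 0.1, -0.1]
width: 0.0517
grip_force: 48.1
```

Converted, -0.204 m / 0.6 = -0.34, -0.19 m / 0.6 = -0.3167.

Emit:
play_rows --pt "-0.045 0.04 0 0 0 0 -1" --pt "-0.09 0.08 0 0 0 0 -1" --pt "-0.135 0.1217 0 0 0 0 -1" --pt "-0.18 0.1617 0 0 0 0 -1" --pt "-0.225 0.2017 0 0 0 0 -1" --pt "-0.27 0.2433 0 0 0 0 -1" --pt "-0.3167 0.2833 0 0 0 0 -1" --pt "-0.34 0.305 0 0 0 0 -1"

```text
clock: 6.3
tcp_pos: [0.3993, -0.3308, 0.2623]
tcp_rot: [-179.9, 0.0, 37.6]
force: [1.2, 0.1, -0.8]
width: 0.0515
grip_force: 48.1
```

Converted, 0.225 m / 0.6 = 0.375, 0.02 m / 0.6 = 0.0333.

Emit:
play_rows --pt "0 0 0.0333 0 0 0 -1" --pt "0 0 0.0917 0 0 0 -1" --pt "0 0 0.15 0 0 0 -1" --pt "0 0 0.2083 0 0 0 -1" --pt "0 0 0.2667 0 0 0 -1" --pt "0 0 0.32 0 0 0 -1" --pt "0 0 0.3583 0 0 0 -1" --pt "0 0 0.375 0 0 0 -1"

```text
clock: 6.97
tcp_pos: [0.3985, -0.3251, 0.0338]
tcp_rot: [-179.5, 0.0, 37.8]
force: [0.4, 0.3, -0.0]
width: 0.0516
grip_force: 48.1
```

Converted, 0.017 m / 0.6 = 0.0283, 0.016 m / 0.6 = 0.0267.

Emit:
play_rows --pt "0 0 0.0067 0 0 0 -1" --pt "0 0 0.0133 0 0 0 -1" --pt "0 0 0.0183 0 0 0 -1" --pt "0 0 0.0233 0 0 0 -1" --pt "0 0 0.0267 0 0 0 -1" --pt "0 0 0.0283 0 0 0 -1" --pt "0 0 0.0283 0 0 0 -1" --pt "0 0 0.0283 0 0 0 -1"

```text
clock: 7.63
tcp_pos: [0.401, -0.3281, 0.0217]
tcp_rot: [180.0, -0.0, 37.8]
force: [-0.3, -0.4, -0.4]
width: 0.0514
grip_force: 48.1
```

```bash
python3 - <<'E'
from h import *
s=arm.sense();print(s['clock'],s['tcp_pos'],s['tcp_rot'],s['force'],s['width'])
a=arm.camera("wrist");b=arm.camera("top")[190:260,375:495]
cv2.imwrite("pics/w4.png",np.hstack([a[:,120:520],cv2.resize(b,(400,400*70//120)) if 0 else cv2.copyMakeBorder(cv2.resize(b,(400,233)),0,167,0,0,0)]))
E
```

```text
7.6333 [ 0.40099033 -0.32805585  0.02165296] [ 1.79961754e+02 -1.05696011e-03  3.77609246e+01] [-0.26192011 -0.3819348  -0.37395207] 0.05143088895072394
```

View pics/w4.png

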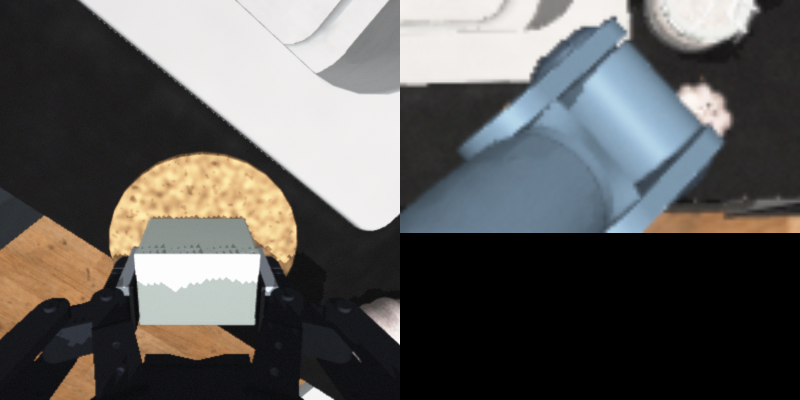

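The wrist view shows the cap over the trivet, upright, with no contact yet. I lower it gently until it touches.

Converted, 0.005 m / 0.6 = 0.0083, 0.0045 m / 0.6 = 0.0075.

Emit:
play_rows --pt "0 0 0.0017 0 0 0 -1" --pt "0 0 0.0033 0 0 0 -1" --pt "0 0 0.005 0 0 0 -1" --pt "0 0 0.0067 0 0 0 -1" --pt "0 0 0.0075 0 0 0 -1" --pt "0 0 0.0083 0 0 0 -1" --pt "0 0 0.0083 0 0 0 -1" --pt "0 0 0.0083 0 0 0 -1"

```text
clock: 8.4
tcp_pos: [0.4008, -0.3278, 0.0162]
tcp_rot: [-180.0, 0.0, 37.8]
force: [0.6, -0.1, 0.0]
width: 0.0514
grip_force: 48.1
```

Converted, 0.002 m / 0.6 = 0.0033, 0.0015 m / 0.6 = 0.0025.

Emit:
play_rows --pt "0 0 0.0008 0 0 0 -1" --pt "0 0 0.0017 0 0 0 -1" --pt "0 0 0.0025 0 0 0 -1" --pt "0 0 0.0033 0 0 0 -1" --pt "0 0 0.0033 0 0 0 -1" --pt "0 0 0.0033 0 0 0 -1" --pt "0 0 0.0033 0 0 0 -1" --pt "0 0 0.0033 0 0 0 -1"

```text
clock: 9.07
tcp_pos: [0.401, -0.3281, 0.0156]
tcp_rot: [-180.0, 0.0, 37.8]
force: [-3.8, 3.9, 11.1]
width: 0.0511
grip_force: 49.5
```

Contact at TCP z 0.0157, about 11 N. I ease off, then open.

Converted, -0.0008 m / 0.6 = -0.0013.

Emit:
play_rows --pt "0 0 -0.0013 0 0 0 -1" --pt "0 0 -0.0013 0 0 0 -1" --pt "0 0 -0.0013 0 0 0 0.22" --pt "0 0 -0.0013 0 0 0 0.26" --pt "0 0 -0.0013 0 0 0 0.32" --pt "0 0 -0.0013 0 0 0 0.4" --pt "0 0 -0.0013 0 0 0 0.5" --pt "0 0 -0.0013 0 0 0 0.6" --force 25

```text
clock: 9.73
tcp_pos: [0.4008, -0.3278, 0.015]
tcp_rot: [-180.0, -0.0, 37.8]
force: [1.0, -0.3, -0.7]
width: 0.068
grip_force: 0.0
```

Converted, -0.15 m / 0.6 = -0.25, -0.015 m / 0.6 = -0.025.

Emit:
play_rows --pt "0 0 0 0 0 0 0.65" --pt "0 0 -0.0083 0 0 0 0.65" --pt "0 0 -0.025 0 0 0 0.65" --pt "0 0 -0.05 0 0 0 0.65" --pt "0 0 -0.0917 0 0 0 0.65" --pt "0 0 -0.1417 0 0 0 0.65" --pt "0 0 -0.2 0 0 0 0.65" --pt "0 0 -0.25 0 0 0 0.65"

```text
clock: 10.4
tcp_pos: [0.401, -0.3281, 0.1682]
tcp_rot: [179.9, 0.0, 37.8]
force: [-0.6, 0.1, -0.0]
width: 0.0705
grip_force: 0.0
```

```bash
python3 - <<'E'
from h import *
s=arm.sense();print(s['clock'],s['tcp_pos'],s['tcp_rot'],s['force'],s['width'])
c=arm.get_calibration("wrist")
a=arm.camera("wrist");cv2.imwrite("pics/w5.png",a)
print("pred cap top",proj(c,np.array([.401,-.328,.048])),"trivet",proj(c,np.array([.402,-.331,.008])))
E
```

```text
10.4 [ 0.40099157 -0.32806462  0.16819932] [1.79881075e+02 2.33409682e-04 3.77638188e+01] [-0.5508366   0.13956295 -0.03646922] 0.07049888243726586
pred cap top [316.64625175 191.33347818] trivet [319.4560571  180.57083375]
```

View pics/w5.png

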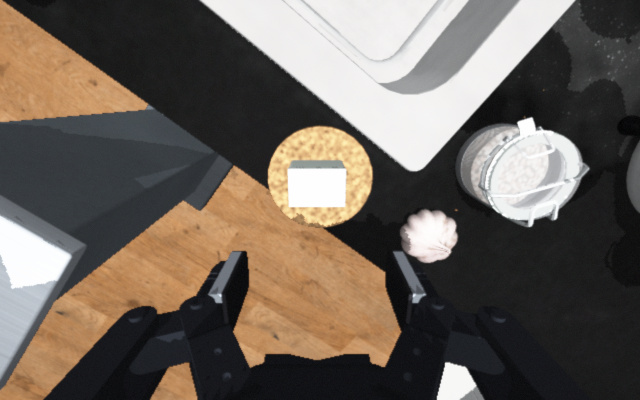

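The wrist view shows the cap standing upright near the trivet's middle, its top face at about (317,187) against the prediction (317,191). I go back to the handle.

Converted, 0.191 m / 0.6 = 0.3183, -0.172 m / 0.6 = -0.2867.

Emit:
play_rows --pt "0.0167 -0.015 -0.0417 0 0 0 0.8" --pt "0.05 -0.045 -0.0833 0 0 0 1" --pt "0.0933 -0.0833 -0.125 0 0 0 1" --pt "0.1383 -0.125 -0.15 0 0 0 1" --pt "0.1833 -0.165 -0.1667 0 0 0 1" --pt "0.2283 -0.205 -0.1667 0 0 0 1" --pt "0.2733 -0.245 -0.1667 0 0 0 1" --pt "0.3183 -0.2867 -0.1667 0 0 0 1"

```text
clock: 11.12
tcp_pos: [0.4466, -0.0733, 0.2664]
tcp_rot: [179.9, -0.1, 37.7]
force: [0.8, 0.4, -0.3]
width: 0.0857
grip_force: 0.0
```

Converted, 0.205 m / 0.6 = 0.3417, 0.19 m / 0.6 = 0.3167.

Emit:
play_rows --pt "0.045 -0.04 0 0 0 0 1" --pt "0.09 -0.08 0 0 0 0 1" --pt "0.135 -0.1217 0 0 0 0 1" --pt "0.18 -0.1617 0 0 0 0 1" --pt "0.225 -0.2017 0 0 0 0 1" --pt "0.27 -0.2433 0 0 0 0 1" --pt "0.3167 -0.2833 0 0 0 0 1" --pt "0.3417 -0.305 0 0 0 0 1"

```text
clock: 11.78
tcp_pos: [0.4964, 0.1986, 0.2659]
tcp_rot: [-180.0, -0.1, 37.9]
force: [0.5, -0.2, 0.0]
width: 0.0858
grip_force: 0.0
```

Emit:
play_rows --pt "0 0 0 0 0 0 1" --pt "0 0 0 0 0 0 1" --pt "0 0 0 0 0 0 1" --pt "0 0 0 0 0 0 1" --pt "0 0 0 0 0 0 1" --pt "0 0 0 0 0 0 1" --pt "0 0 0 0 0 0 1" --pt "0 0 0 0 0 0 1"

```text
clock: 12.45
tcp_pos: [0.4966, 0.1949, 0.2652]
tcp_rot: [180.0, -0.0, 37.7]
force: [-0.5, -0.7, -0.7]
width: 0.0853
grip_force: 0.0
```

```bash
python3 - <<'E'
from h import *
s=arm.sense();print(s['clock'],s['tcp_pos'],s['tcp_rot'],s['width'])
c=arm.get_calibration("wrist");a=arm.camera("wrist")
p=proj(c,np.array([.4965,.196,.173]));print(p)
x,y=int(p[0])-60,int(p[1])-50
cv2.imwrite("pics/w6.png",cv2.resize(a[y:y+90,x:x+120],None,fx=6,fy=6,interpolation=cv2.INTER_CUBIC));print(x,y)
for X in [(.4965,.196,.173)]: 
    for d in(-.013,.013): print(proj(c,np.array(X)+d*np.array([.6157,-.788,0])))
np.savez("w6.npz",**{k:c[k] for k in c})
E
```

```text
12.45 [0.49655649 0.19485331 0.26516407] [ 1.79997131e+02 -6.54629322e-03  3.77168087e+01] 0.08532653405324954
[315.79974737 200.94451217]
255 150
[300.04359107 201.00531554]
[331.55840566 200.88369913]
```

View pics/w6.png

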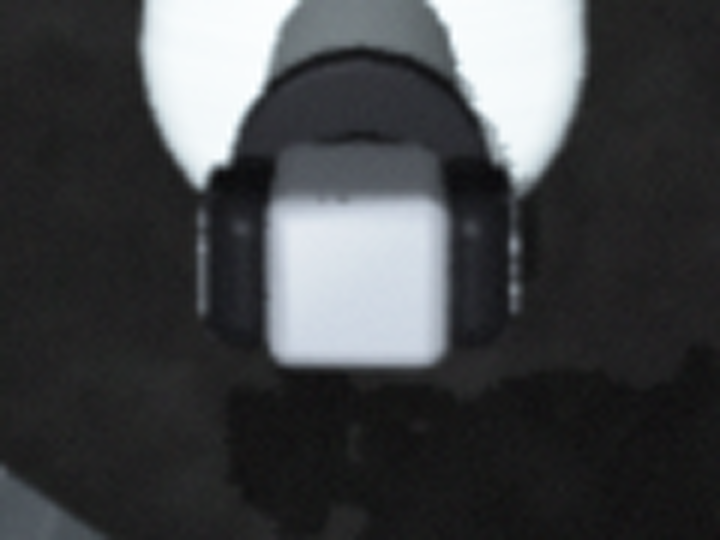

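The crop shows the grip's top centred at about (314.7,197.2), so the grip is about 3 mm further along tool x and 1 mm along -y. I correct, descend and squeeze.

Converted, 0.126 m / 0.6 = 0.21, 0.12 m / 0.6 = 0.2.

Emit:
play_rows --pt "0.0042 -0.002 0.0333 0 0 0 1" --pt "0.0042 -0.002 0.075 0 0 0 1" --pt "0.0042 -0.002 0.1167 0 0 0 1" --pt "0.0042 -0.002 0.15 0 0 0 1" --pt "0.0042 -0.002 0.18 0 0 0 1" --pt "0.0042 -0.002 0.2 0 0 0 1" --pt "0.0042 -0.002 0.21 0 0 0 1" --pt "0.0042 -0.002 0.21 0 0 0 1"

```text
clock: 13.17
tcp_pos: [0.4971, 0.1976, 0.1379]
tcp_rot: [-179.9, 0.1, 37.8]
force: [0.4, 0.6, 0.2]
width: 0.0854
grip_force: 0.0
```

Emit:
play_rows --pt "0 0 0 0 0 0 0.5" --pt "0 0 0 0 0 0 0.2" --pt "0 0 0 0 0 0 0" --pt "0 0 0 0 0 0 -0.2" --pt "0 0 0 0 0 0 -1" --pt "0 0 0 0 0 0 -1" --pt "0 0 0 0 0 0 -1" --pt "0 0 0 0 0 0 -1" --force 50

```text
clock: 13.83
tcp_pos: [0.4981, 0.1986, 0.141]
tcp_rot: [-180.0, -0.1, 37.8]
force: [-4.3, 1.4, 7.3]
width: 0.0305
grip_force: 51.7
```

Emit:
play_rows --pt "0 0 0 0 0 0 -1" --pt "0 0 0 0 0 0 -1" --pt "0 0 0 0 0 0 -1" --pt "0 0 0 0 0 0 -1" --pt "0 0 0 0 0 0 -1" --pt "0 0 0 0 0 0 -1" --pt "0 0 0 0 0 0 -1" --pt "0 0 0 0 0 0 -1"

```text
clock: 14.5
tcp_pos: [0.4981, 0.1986, 0.141]
tcp_rot: [-180.0, -0.1, 37.8]
force: [-4.5, 2.6, 7.7]
width: 0.0306
grip_force: 51.7
```

Width 30.6 mm, so both tabs are fully in. I draw the handle up.

Converted, -0.04 m / 0.6 = -0.0667, -0.035 m / 0.6 = -0.0583.

Emit:
play_rows --pt "0 0 -0.005 0 0 0 -1" --pt "0 0 -0.0117 0 0 0 -1" --pt "0 0 -0.02 0 0 0 -1" --pt "0 0 -0.03 0 0 0 -1" --pt "0 0 -0.04 0 0 0 -1" --pt "0 0 -0.05 0 0 0 -1" --pt "0 0 -0.0583 0 0 0 -1" --pt "0 0 -0.0667 0 0 0 -1" --force 60

```text
clock: 15.17
tcp_pos: [0.4979, 0.1986, 0.179]
tcp_rot: [-179.9, -0.1, 37.7]
force: [2.7, 4.5, -4.5]
width: 0.0301
grip_force: 59.8
```

Converted, -0.04 m / 0.6 = -0.0667, -0.035 m / 0.6 = -0.0583.

Emit:
play_rows --pt "0 0 -0.0083 0 0 0 -1" --pt "0 0 -0.0167 0 0 0 -1" --pt "0 0 -0.025 0 0 0 -1" --pt "0 0 -0.0333 0 0 0 -1" --pt "0 0 -0.0417 0 0 0 -1" --pt "0 0 -0.05 0 0 0 -1" --pt "0 0 -0.0583 0 0 0 -1" --pt "0 0 -0.0667 0 0 0 -1"

```text
clock: 15.83
tcp_pos: [0.4979, 0.1985, 0.2187]
tcp_rot: [-179.9, -0.1, 37.7]
force: [4.0, 5.5, -6.5]
width: 0.0303
grip_force: 63.7
```

Converted, -0.018 m / 0.6 = -0.03, -0.017 m / 0.6 = -0.0283.

Emit:
play_rows --pt "0 0 -0.0067 0 0 0 -1" --pt "0 0 -0.0133 0 0 0 -1" --pt "0 0 -0.02 0 0 0 -1" --pt "0 0 -0.025 0 0 0 -1" --pt "0 0 -0.0283 0 0 0 -1" --pt "0 0 -0.03 0 0 0 -1" --pt "0 0 -0.03 0 0 0 -1" --pt "0 0 -0.03 0 0 0 -1"

```text
clock: 16.5
tcp_pos: [0.4979, 0.1985, 0.2366]
tcp_rot: [-179.9, -0.1, 37.8]
force: [3.8, 4.3, -5.6]
width: 0.0301
grip_force: 63.8
```

Converted, -0.0045 m / 0.6 = -0.0075, -0.004 m / 0.6 = -0.0067.

Emit:
play_rows --pt "0 0 -0.0017 0 0 0 -1" --pt "0 0 -0.0033 0 0 0 -1" --pt "0 0 -0.005 0 0 0 -1" --pt "0 0 -0.0058 0 0 0 -1" --pt "0 0 -0.0067 0 0 0 -1" --pt "0 0 -0.0075 0 0 0 -1" --pt "0 0 -0.0075 0 0 0 -1" --pt "0 0 -0.0075 0 0 0 -1"

```text
clock: 17.17
tcp_pos: [0.4979, 0.1985, 0.2409]
tcp_rot: [-179.9, -0.1, 37.8]
force: [2.6, 5.5, -5.3]
width: 0.0301
grip_force: 63.8
```

Converted, -0.002 m / 0.6 = -0.0033, -0.0015 m / 0.6 = -0.0025.

Emit:
play_rows --pt "0 0 -0.0008 0 0 0 -1" --pt "0 0 -0.0017 0 0 0 -1" --pt "0 0 -0.0025 0 0 0 -1" --pt "0 0 -0.0033 0 0 0 -1" --pt "0 0 -0.0033 0 0 0 -1" --pt "0 0 -0.0033 0 0 0 -1" --pt "0 0 -0.0033 0 0 0 -1" --pt "0 0 -0.0033 0 0 0 -1"

```text
clock: 17.83
tcp_pos: [0.4978, 0.1985, 0.2413]
tcp_rot: [-179.9, -0.1, 37.7]
force: [6.5, 6.3, -13.1]
width: 0.03
grip_force: 63.1
```

The hard stop is felt: force rose from 5 to 13 N, and total travel is 100 mm. One last look before handing in.

```bash
python3 - <<'E'
from h import *
a=arm.camera("scene")[150:330,180:330];b=arm.camera("top")[150:270,170:500]
cv2.imwrite("pics/w7.png",np.hstack([cv2.resize(a,(333,400)),cv2.copyMakeBorder(cv2.resize(b,(460,167)),0,233,0,0,0)]))
s=arm.sense();print(s['force'],s['width'],s['tcp_pos'])
E
```

```text
[  6.89445828   6.81968185 -11.96157292] 0.030192791217526906 [0.49780445 0.19851277 0.24129441]
```

View pics/w7.png

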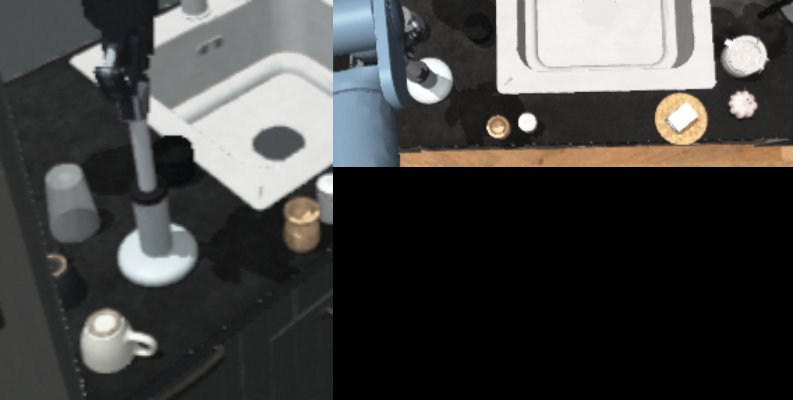

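The left half shows the tube drawn out above the collar at about (147,190), held by the gripper. The right half shows the cap standing on the trivet at about (682,118), and the visible bystanders where they were.

```bash
python3 -c "
from rig import arm
print(arm.sign_off())"
```

```text
the job is handed in; nothing more can be done
None
```

The cap stands open end down on the trivet, and I handed the job in (about 18 s of the 51 s used) with the tabs squeezed and the handle held against its second stop, 100 mm up; the verdict was not shown.

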